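Brace a tight paint jar in its holder, unscrew the cap and hold it over the mouth

ROBOT

A 6-joint arm with a two-finger parallel gripper is mounted at the origin on a cart in front of the work surface, level with it; the furniture and walls round the work are solid. World frame = base frame: x ahead of the robot, y to its left, z up, the work surface at z = 0. Lengths are in m, angles in rad, forces in N, time in s.
With the tool pointing down it reaches from about 0.275 to 0.825 m from the base axis. Payload 4.9 kg.
Tool frame: the origin (TCP) lies at the very end of the fingers, on their centre line; the grasp point (between the pads) lies 19 mm behind it; z points along the fingers, y is the line along which they close (so a half turn about z gives the same grasp; the last joint's range is limited). The gripper opens to 85 mm and grips with 20 to 120 N. Pads are 22 mm wide; open, the fingers measure 114 mm over their backs; the gripper's body (76 mm by 85 mm) begins 54 mm behind the grasp point. The pads swing forward as they close: fully open they stand 13 mm farther back than shut.
Start: joints at [1.08, 0.326, -0.193, 1.052, 0, 1.437], TCP at [0.192, 0.515, 0.231] pointing down, gripper open.
Joint ranges: [-2.65, 2.65], [-0.97, 1.79], [-1.3, 1.35], [-1.93, 2.1], [-1.47, 1.37], [-3.14, 3.14]. Speed limits (rad/s): [2.57, 2.57, 3.14, 3.14, 3.14, 3.14].

INTERFACE

Orientations are given as a unit quaternion [w, x, y, z].
In Python, from cell import manip, optics gives the robot as it stands.
- The arm moves only by the tool apply_moves, never from a script. Its argument "targets" is a list of rows, each a list of 5 numbers: the shift along the tool's x, y, z in m, then the turn about the tool's z in rad, then the opening, from 0 (shut) to 1 (fully open). A call has 1 to 12 rows; each row shifts and turns the commanded pose from where the row before left it, along the tool's axes as they then stand; what a row does not reach is not made up. A row lasts 1/8 s, in which the tool goes at most 62.5 mm and 10.7 degrees, less where a joint would pass 70% of its speed; a pose out of reach is approached as far as the arm can. A call with a gripper value outside its range is refused whole. The fingers move at their own pace and stop on an object; the grip force is fixed at half the most. Time passes only in rows, so rows that do not move let the fingers close. It gives the time, the measured TCP pose, the force, the opening and the grip force at its end, in the units of the state.
- manip.observe(): the state, without advancing time (a new reading comes with each control period).
- optics.snapshot(name): name is "scene" or "top" or "wrist"; returns (picture, depth): 384x512x3 uint8, red, green, blue; 384x512 float32, m along the optical axis (not along the pixel's ray), 0 where there is no reading.
- optics.camera_info(name): a dict with "fx", "fy", "cx", "cy" (pixels), "R" (3x3) and "t" (3): a world point X has camera coordinates R X + t. Camera axes: x right, y down, z forward; pixel columns grow to the right and rows downward; lengths in m; the calibration is good to about 2 mm. The wrist camera is an equidistant fisheye: a pixel r from the principal point sees the ray r / f radians off the axis. A picture is of the moment at which its call begins: read the wrist's pose just before it. camera_info takes no time and is no camera call; for the wrist camera it gives the pose at the moment of the call.
- manip.job_done(): hands the job in; it is judged then, once.
The state is a dict: "time": time; "q": joint angles; "joint_velocities": joint speeds; "effort": joint torques, N m; "tcp_pos": TCP position; "orientation": TCP orientation; "force": force on the tool from outside, world axes, zero at the start; "ft_torque": the same for the moment, N m; "grip_width": finger opening in m; "grip_force": force on a finger pad.
Only numpy, scipy, OpenCV 4.12 (cv2) and the standard library are available. Lean on these libraries where they do the work, as an engineer would, in place of code of your own. Each camera call takes 0.05 s, during which the arm holds its last target. There are 200 camera calls.

TASK

Open the blue paint jar: its red cap is too tight to turn while the jar stands free, so first set the closed jar upright into the square recess of the wooden holder and feel it seat fully on the bottom. With the jar braced there, unscrew the cap anticlockwise just until its thread lets go, without forcing it on against the stop beyond, lift it straight up and finish while still holding it level a centimetre or two above the open mouth, nothing else touching it; the jar stays seated in the holder and the other things on the table stay where they are.

Things in the scene. Friction and masses are not known exactly. Their poses are not given: they have to be found in the camera images.
- jar: Loose blue square paint jar with a white and orange band, standing upright, closed by the red cap; 0.36 kg (may differ by 20 %). Body 62 x 62 mm, 46 mm high, then a round white neck 40 mm across up to 66 mm, with three ridges that hold the cap's lugs. Origin: centre of its underside; x, y normal to the flat sides, z up. The four sides are equivalent: it fits the holder four ways.
- jar_mouth (a point): Centre of the jar's rim, 66 mm above the jar's underside.
- cap: Loose red ribbed round cap on the jar, 58 mm across, 24 mm high, 0.06 kg. Origin: centre of its lower edge, 51 mm above the jar's underside when tight; z up; x along the jar's x when tight. About 0.5 N m starts it turning on the jar (so the free jar just turns along), then it eases. Tight, it carries the jar: the jar may be lifted and set in by the cap.
- cap_top (a point): Centre of the cap's upper face, 24 mm above the cap's origin. Unscrewing: turned anticlockwise from above against the jar, the cap is free after about 62 degrees and meets a hard stop near 90, so about 75 is right. It rises 2 mm at most; turning at constant height works too. Pulled while still engaged, it lifts the jar along.
- holder: Wooden jar holder fixed to the table, 100 x 100 mm, about 29 mm high, with a square recess 66 x 66 mm for the jar, its floor 8 mm above the table, its sides flared and rubber-lined at the top to guide the jar in by about 5 mm. Origin: centre of its underside; x and y normal to the recess sides, z up.
- holder_floor (a point): Centre of the recess floor, where the jar's underside comes to rest; 8 mm above the table. Mind the furniture: left of the work stand a drawer chest 0.135 m high (y -0.18 to 0.07, x 0.34 to 0.60) and print bins up to 0.36 m high (y above 0, x above 0.35), so swing in from the left above 0.4 m; behind it, from x = 0.60, bins and stands up to 0.25 m.
- tub_orange: Bystander: orange putty tub with a white lid, 78 mm across, 42 mm high; origin at the centre of its underside.
- tub_green: Bystander: dark green putty tub with a white lid, 78 mm across, 42 mm high; origin at the centre of its underside.
- vase: Bystander: vase with cream and dark upright stripes, 69 mm across, 160 mm high; origin at the centre of its underside.
- deck: Bystander: dark blue card deck box lying flat, 66 x 98 x 30 mm; origin at the centre of its underside.
Things that resemble listed ones, but are neither listed nor needed, are in the scene too. Of the things that look like the cap, the largest one is meant.

How it is judged:
By the outcome, as a careful person would: the job done as asked, in the order asked, and still so for the second after the job is handed in, while the arm keeps its last pose, push and grip.
It also fails if it takes over 58 s, if anything falls off the work surface, if the arm or the gripper's body presses on something with over 40 N, if the wrist force passes 120 N, or if a joint passes its speed limit or range.

## Working session

There is one attempt and no reset: what is moved stays moved. The work goes in short steps, Python scripts to look and compute and a tool call to move; the robot and the scene stay as the last step left them, time stands still between calls to the robot, and variables do not carry over. Pictures are saved under pics/ and viewed, at most 10 in all, crops included, and the job is handed in when it is done.

Besides the shell and the picture viewer there is one more tool, called after "Call:" as name(argument=value, ...), one argument or row to a line, values as JSON. apply_moves: Moves the arm, as the interface text tells. Its arguments: {"type":"object","properties":{"targets":{"type":"array"}},"required":["targets"]}

```bash
mkdir -p pics; ls; python3 - <<'E'
from cell import manip, optics
import cv2,numpy as np
print(manip.observe())
for n in("scene","top"):
    p,d=optics.snapshot(n); cv2.imwrite(f"pics/{n}0.png",p[:,:,::-1]); np.savez(f"pics/{n}0.npz",p=p,d=d)
    print(n,optics.camera_info(n),d.min(),d.max())
E
```

```text
pics
{'time': 0.0, 'q': array([ 1.07981585e+00,  3.26949089e-01, -1.93618995e-01,  1.05201323e+00,
       -1.25051710e-05,  1.43661224e+00]), 'joint_velocities': array([-0.00063951,  0.00242417, -0.00084295, -0.00016596,  0.00029545,
       -0.00055731]), 'effort': array([-1.38912310e-03, -4.43405342e+01,  2.62436807e+01,  1.54072774e-02,
       -4.51090946e-04, -3.37870505e-07]), 'tcp_pos': array([0.19179643, 0.51482644, 0.23048569]), 'orientation': array([-2.68506478e-04,  1.77453343e-01,  9.84128810e-01, -8.51166309e-04]), 'force': array([ 0.3417718 , -0.68570478,  0.14630472]), 'ft_torque': array([-0.02118261, -0.02551872,  0.01618809]), 'grip_force': 0.0, 'grip_width': 0.08528291309359562}
scene {'fx': 488.56659294920905, 'fy': 488.56659294920905, 'cx': 250.35205752575104, 'cy': 190.43093482288342, 'R': array([[ 0.76293259, -0.64628792, -0.0156778 ],
       [-0.4413378 , -0.50296515, -0.74313324],
       [ 0.47239265,  0.57387977, -0.66895979]]), 't': array([-0.68797408,  0.07637069,  1.19022664])} 0.0 3.9359648
top {'fx': 447.9288231641702, 'fy': 447.9288231641702, 'cx': 252.1409058524914, 'cy': 192.2286010336143, 'R': array([[ 0.02935818, -0.99945754,  0.01492395],
       [-0.9974946 , -0.03025537, -0.06394635],
       [ 0.06436319, -0.01300921, -0.99784174]]), 't': array([-0.48483247,  0.50487535,  0.9085858 ])} 0.0 1.6808563
```

View pics/scene0.png

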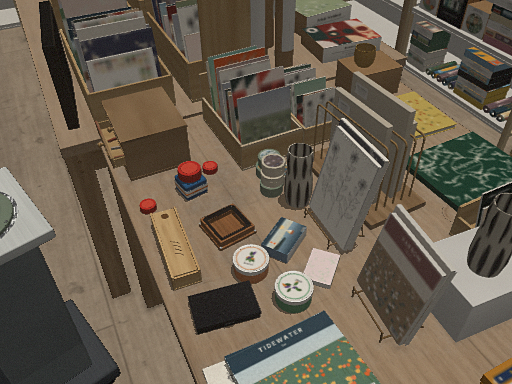

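View pics/top0.png

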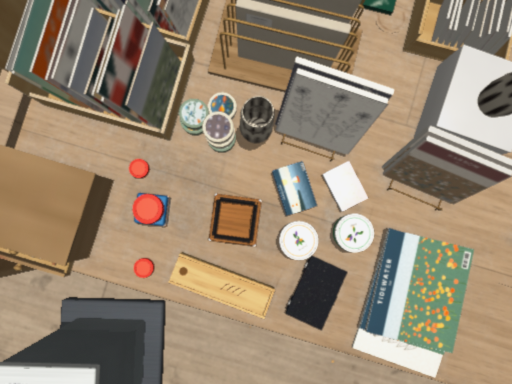

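The scene view shows the capped jar at (189,178), with two smaller red caps beside it at (210,167) and (148,206), and the holder at (228,226). In the top view the cap is at (148,209) and the holder at (236,219).

```bash
cat > h.py <<'E'
import numpy as np,cv2
def ray(ci,uv,z):
    uv=np.atleast_2d(uv).astype(float);R,t=ci["R"],ci["t"]
    d=np.c_[(uv[:,0]-ci["cx"])/ci["fx"],(uv[:,1]-ci["cy"])/ci["fy"],np.ones(len(uv))]@R
    C=-R.T@t; s=(z-C[2])/d[:,2]; return C+d*s[:,None]
def cloud(ci,d):
    v,u=np.mgrid[:d.shape[0],:d.shape[1]]
    X=np.dstack([(u-ci["cx"])/ci["fx"]*d,(v-ci["cy"])/ci["fy"]*d,d])-ci["t"]
    return X@ci["R"]
E
python3 - <<'E'
from cell import optics
from h import *
for n,box in(("top",(100,160,200,240)),("scene",(170,155,215,205))):
    z=np.load(f"pics/{n}0.npz");p,d=z['p'],z['d'];ci=optics.camera_info(n);W=cloud(ci,d)
    r=p.astype(int);m=((r[...,0]>110)&(r[...,1]<80)&(r[...,2]<80)).astype(np.uint8)
    k,l,s,c=cv2.connectedComponentsWithStats(m)
    for i in range(1,k):
        if s[i,4]>60:
            Q=W[(l==i)&(d>0)];top=Q[Q[:,2]>np.percentile(Q[:,2],90)-.006]
            print(n,"red",s[i],c[i].round(1),"z",np.percentile(Q[:,2],[5,50,95]).round(4),"depth ctr",((top.max(0)+top.min(0))/2).round(4),"ext",np.ptp(top,axis=0).round(3),"ray z.075",ray(ci,c[i],.075)[0].round(4))
    # blue body
    m=((r[...,2]>r[...,0]+25)&(r[...,2]>60)).astype(np.uint8); mm=np.zeros_like(m);x0,y0,x1,y1=box;mm[y0:y1,x0:x1]=m[y0:y1,x0:x1]
    Q=W[(mm>0)&(d>0)]
    print("blue",len(Q),Q.min(0).round(3),Q.max(0).round(3))
    if n=="top":
        T=Q[(Q[:,2]>.036)&(Q[:,2]<.052)]; print("jar rect",len(T),cv2.minAreaRect((T[:,:2]*1000).astype(np.float32)),np.median(T[:,2]))
    # holder
    H=(W[...,0]>.3)&(W[...,2]>.022)&(W[...,2]<.036)&(d>0)
    hs=np.zeros_like(m)
    b=(195,180,280,260) if n=="top" else (190,195,265,255)
    hs[b[1]:b[3],b[0]:b[2]]=1
    T=W[H&(hs>0)];print(n,"holder rim",len(T),cv2.minAreaRect((T[:,:2]*1000).astype(np.float32)),np.median(T[:,2]))
    F=W[(hs>0)&(d>0)&(W[...,2]>.004)&(W[...,2]<.013)];print("floor cand",len(F),np.median(F,axis=0))
    im=cv2.resize(p[box[1]-20:box[3]+40,box[0]-20:box[2]+100,::-1],None,fx=4 if n=="scene" else 3.4,fy=4 if n=="scene" else 3.4,interpolation=cv2.INTER_CUBIC);print(im.shape);cv2.imwrite(f"pics/{n}_crop.png",im)
E
```

```text
top red [ 32   0  36  79 723] [48.6 38.7] z [0.2015 0.218  0.231 ] depth ctr [ 0.7516 -0.1212  0.2285] ext [0.125 0.031 0.01 ] ray z.075 [ 0.8076 -0.0572  0.075 ]
top red [115  30   8  28  71] [119.  46.] z [0.2016 0.2129 0.226 ] depth ctr [ 0.7485 -0.2372  0.223 ] ext [0.034 0.007 0.012] ray z.075 [ 0.7979 -0.1966  0.075 ]
top red [130 159  19  19 119] [140.3 169.7] z [0.0115 0.0161 0.0192] depth ctr [ 0.5626 -0.233   0.0165] ext [0.038 0.038 0.007] ray z.075 [ 0.553  -0.2497  0.075 ]
top red [133 194  30  31 288] [148.8 209.4] z [0.0693 0.0748 0.0772] depth ctr [ 0.4778 -0.267   0.0749] ext [0.057 0.056 0.007] ray z.075 [ 0.4761 -0.2696  0.075 ]
top red [134 258  20  19 114] [145.7 266.4] z [0.0104 0.0164 0.0195] depth ctr [ 0.3587 -0.2517  0.0171] ext [0.037 0.038 0.009] ray z.075 [ 0.3666 -0.2685  0.075 ]
blue 185 [ 0.446 -0.299  0.002] [ 0.509 -0.228  0.063]
jar rect 171 ((478.3562927246094, -266.8741149902344), (61.120967864990234, 60.48149871826172), 84.04691314697266) 0.04542065587048149
top holder rim 979 ((462.4452819824219, -440.8023681640625), (118.24549865722656, 205.884
[... 189 characters left out ...]
784] depth ctr [ 0.4761 -0.2669  0.0761] ext [0.055 0.056 0.008] ray z.075 [ 0.477  -0.2668  0.075 ]
scene red [202 161  16   9 112] [209.5 165. ] z [0.0143 0.0175 0.0205] depth ctr [ 0.5627 -0.2325  0.0181] ext [0.037 0.041 0.008] ray z.075 [ 0.5227 -0.2915  0.075 ]
scene red [139 198  17  12 144] [147.2 203.7] z [0.0139 0.0175 0.0199] depth ctr [ 0.3567 -0.2505  0.0172] ext [0.039 0.041 0.007] ray z.075 [ 0.3312 -0.31    0.075 ]
blue 117 [ 0.445 -0.302  0.04 ] [ 0.504 -0.237  0.055]
scene holder rim 619 ((456.58758544921875, -467.9734191894531), (160.68309020996094, 94.38890075683594), 84.78644561767578) 0.02662166150126665
floor cand 794 [ 0.45897485 -0.43412075  0.00864555]
(440, 660, 3)
```

View pics/top_crop.png

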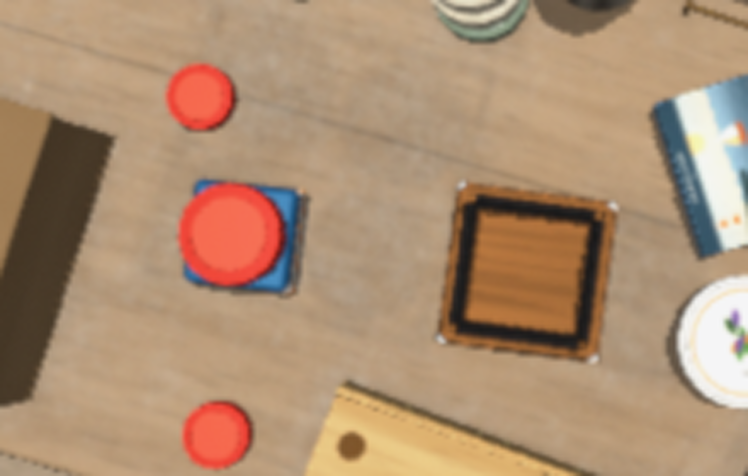

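The crop shows the jar under the large cap, turned about 6° from the axes. The holder corners are at crop pixels (462,186), (613,207), (594,358) and (441,339). Next I'll refine the holder and jar poses.

```bash
python3 - <<'E'
from cell import optics
from h import *
n="top";z=np.load("pics/top0.npz");p,d=z['p'],z['d'];ci=optics.camera_info(n);W=cloud(ci,d)
def rep(c,z):
    X=ray(ci,np.array(c)/3.4+[80-.0,140]-0.35,z)[:,:2]
    e=np.roll(X,-1,0)-X;a=np.degrees(np.arctan2(e[:,1],e[:,0]))
    print(X.mean(0).round(4),"sides",np.linalg.norm(e,axis=1).round(4),"ang",((a+45)%90-45).round(1))
rep([(462,186),(613,207),(594,358),(441,339)],.029)
rep([(475,205),(603,218),(584,340),(460,328)],.026)
rep([(198,181),(303,192),(288,292),(185,280)],.046)
for nm in("top","scene"):
    z=np.load(f"pics/{nm}0.npz");p,d=z['p'],z['d'];ci=optics.camera_info(nm);W=cloud(ci,d)
    m=((W[...,2]>.020)&(W[...,2]<.036)&(d>0)&(np.hypot(W[...,0]-.46,W[...,1]+.435)<.085)).astype(np.uint8)
    k,l,s,c=cv2.connectedComponentsWithStats(m);
    for i in range(1,k):
        if s[i,4]>100:
            T=W[l==i];print(nm,s[i],cv2.minAreaRect((T[:,:2]*1000).astype(np.float32)),np.percentile(T[:,2],[50,95]))
    # recess floor
    m=((W[...,2]>.005)&(W[...,2]<.012)&(np.hypot(W[...,0]-.46,W[...,1]+.437)<.04)&(d>0))
    T=W[m];print("floor",len(T),cv2.minAreaRect((T[:,:2]*1000).astype(np.float32)))
# jar top edge
for nm,ctr in(("scene",0),):
    B=W[(np.hypot(W[...,0]-.477,W[...,1]+.267)<.05)&(d>0)&(W[...,2]>.015)]
    print("scene jar",cv2.minAreaRect((B[:,:2]*1000).astype(np.float32)))
# neighbours heights near approach
z=np.load("pics/top0.npz");W=cloud(optics.camera_info("top"),z['d'])
for nm,(u,v) in dict(vase=(256,118),tubo=(299,240),deck=(294,188),wood=(220,285)).items(): print(nm,W[v,u].round(3))
E
```

```text
[ 0.4612 -0.4357] sides [0.0919 0.0913 0.0923 0.0926] ang [-6.2 -5.5 -5.4 -5.8]
[ 0.461  -0.4374] sides [0.0777 0.0743 0.0749 0.0745] ang [-4.1 -7.2 -3.9 -5. ]
[ 0.4775 -0.2683] sides [0.0622 0.0594 0.0608 0.0587] ang [-4.3 -6.1 -5.  -4.8]
top [ 210  195   51   51 1036] ((461.1748046875, -435.6707763671875), (94.04803466796875, 93.79366302490234), 84.26426696777344) [0.02575792 0.03005916]
floor 926 ((461.1011962890625, -435.5967712402344), (66.23863983154297, 65.98157501220703), 83.67219543457031)
scene [200 204  55  41 681] ((459.4244689941406, -436.88262939453125), (98.24327850341797, 94.38890075683594), 84.78644561767578) [0.02611877 0.03092503]
floor 436 ((464.6059265136719, -429.1497497558594), (59.709110260009766, 61.73795700073242), 84.76287841796875)
scene jar ((475.90966796875, -268.2865905761719), (65.56539916992188, 63.42283630371094), 84.57325744628906)
vase [ 0.677 -0.473  0.01 ]
tubo [ 0.424 -0.567  0.041]
deck [ 0.53  -0.555  0.028]
wood [ 0.33  -0.41   0.039]
```

Call:
apply_moves(
  targets=[
    [0,0,-0.04,0,1],
    [0,0,-0.04,0,1],
    [0,0,-0.04,0,1],
    [0,0,-0.04,0,1],
    [0,0,-0.04,0,1],
    [0,0,-0.01,0,1],
    [-0.03,-0.035,0,0,1],
    [-0.03,-0.035,0,0,1],
    [-0.03,-0.035,0,0,1],
    [-0.03,-0.035,0,0,1],
    [-0.03,-0.035,0,0,1],
    [-0.03,-0.035,0,0,1],
  ],
)

```text
time: 1.6
tcp_pos: [0.2873, 0.2542, 0.4401]
orientation: [-0.001, 0.177, 0.984, -0.001]
force: [0.8, 0.5, 0.3]
grip_width: 0.0855
grip_force: 0.0
```

Call:
apply_moves(
  targets=[
    [-0.03,-0.035,0,0,1],
    [-0.03,-0.035,0,0,1],
    [-0.03,-0.035,0,0,1],
    [-0.03,-0.035,0,0,1],
    [-0.03,-0.035,0,0,1],
    [-0.03,-0.035,0,0,1],
    [-0.03,-0.035,0,0,1],
    [-0.03,-0.035,0,0,1],
    [-0.03,-0.035,0,0,1],
    [-0.03,-0.035,0,0,1],
    [-0.03,-0.035,0,0,1],
    [-0.03,-0.035,0,0,1],
  ],
)

```text
time: 3.1
tcp_pos: [0.4781, -0.2648, 0.4398]
orientation: [-0.001, 0.178, 0.984, 0.001]
force: [0.5, -0.1, 0.2]
grip_width: 0.0856
grip_force: 0.0
```

Call:
apply_moves(
  targets=[
    [0,0,0.04,0,1],
    [0,0,0.04,0,1],
    [0,0,0.04,0,1],
    [0,0,0.04,0,1],
    [0,0,0.04,0,1],
    [0,0,0.02,0,1],
    [0,0,0,0,1],
  ],
)

```text
time: 3.98
tcp_pos: [0.4763, -0.2623, 0.2185]
orientation: [-0.003, 0.177, 0.984, 0.001]
force: [0.2, 0.4, 0.1]
grip_width: 0.0855
grip_force: 0.0
```

```bash
python3 - <<'E'
from cell import manip, optics
from h import *
s=manip.observe();print(s['tcp_pos'].round(4),s['q'].round(3),s['time'])
ci=optics.camera_info("wrist");p,d=optics.snapshot("wrist");cv2.imwrite("pics/w1.png",p[:,:,::-1])
print(ci)
def fish(uv,z):
    a=np.array([uv[0]-ci['cx'],uv[1]-ci['cy']]);r=np.hypot(*a);th=r/ci['fx']
    c=np.r_[a/r*np.sin(th),np.cos(th)]@ci['R'];C=-ci['R'].T@ci['t'];return C+c*(z-C[2])/c[2]
r=p.astype(int);m=((r[...,0]>110)&(r[...,1]<80)&(r[...,2]<80)).astype(np.uint8)
k,l,st,c=cv2.connectedComponentsWithStats(m)
for i in range(1,k):
    if st[i,4]>60:
        pts=np.argwhere(l==i)[:,::-1];X=np.array([fish(q,.074) for q in pts]);
        (cc,rad)=cv2.minEnclosingCircle(X[:,:2].astype(np.float32));print(st[i],c[i].round(1),np.round(cc,4),round(rad,4),fish(c[i],.075).round(4))
E
```

```text
[ 0.4763 -0.2623  0.2185] [-0.639  0.328 -0.224  1.025 -0.    -0.282] 3.975
{'fx': 297.3186396354542, 'fy': 297.3186396354542, 'cx': 252.34848316009138, 'cy': 184.6152313977084, 'R': array([[ 0.34867282,  0.9372417 ,  0.00229327],
       [ 0.89218146, -0.3326571 ,  0.30553477],
       [ 0.2871228 , -0.10448565, -0.95217816]]), 't': array([ 0.07720405, -0.54901415,  0.20382239])}
[209  47  28  26 122] [218.6  54.9] [ 0.3657 -0.2478] 0.015 [ 0.3591 -0.2502  0.075 ]
[220  62  24  18  71] [234.3  72.3] [ 0.3777 -0.2442] 0.0132 [ 0.3804 -0.2423  0.075 ]
[ 221  149   57   53 1560] [250.3 171.5] [ 0.4806 -0.2655] 0.0289 [ 0.4772 -0.2623  0.075 ]
[282 199  32  29 347] [297.6 212.2] [ 0.538  -0.2315] 0.0169 [ 0.5361 -0.2311  0.075 ]
```

Call:
apply_moves(
  targets=[
    [-0.003,-0.004,0.03,0,1],
    [0,0,0.04,0,1],
    [0,0,0.04,0,1],
    [0,0,0.02,0,1],
    [0,0,0,0,1],
    [0,0,0,0,1],
  ],
)

```text
time: 4.78
tcp_pos: [0.4805, -0.2691, 0.0928]
orientation: [0.001, 0.177, 0.984, -0.001]
force: [-0.3, -0.2, 0.5]
grip_width: 0.0855
grip_force: 0.0
```

Call:
apply_moves(
  targets=[
    [0.001,0.001,0.02,0,1],
    [0,0,0.01,0,1],
    [0,0,0.008,0,1],
    [0,0,0,0,1],
  ],
)

```text
time: 5.28
tcp_pos: [0.4788, -0.267, 0.0532]
orientation: [-0.0, 0.177, 0.984, 0.0]
force: [-0.5, 0.2, 0.7]
grip_width: 0.0857
grip_force: 0.0
```

Call:
apply_moves(
  targets=[
    [0,0,0,0,1],
  ],
)

```text
time: 5.4
tcp_pos: [0.4792, -0.2673, 0.0537]
orientation: [0.0, 0.177, 0.984, -0.0]
force: [0.1, 0.7, 0.5]
grip_width: 0.0854
grip_force: 0.0
```

Call:
apply_moves(
  targets=[
    [0,0,0,0,1],
  ],
)

```text
time: 5.52
tcp_pos: [0.4792, -0.2673, 0.0537]
orientation: [0.0, 0.177, 0.984, -0.0]
force: [-0.0, -0.1, 0.1]
grip_width: 0.0851
grip_force: 0.0
```

```bash
python3 - <<'E'
from cell import manip, optics
from h import *
p,d=optics.snapshot("scene");cv2.imwrite("pics/s2.png",cv2.resize(p[60:220,110:310,::-1],None,fx=3.5,fy=3.5,interpolation=cv2.INTER_CUBIC))
E
```

```text
(no output)
```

View pics/s2.png

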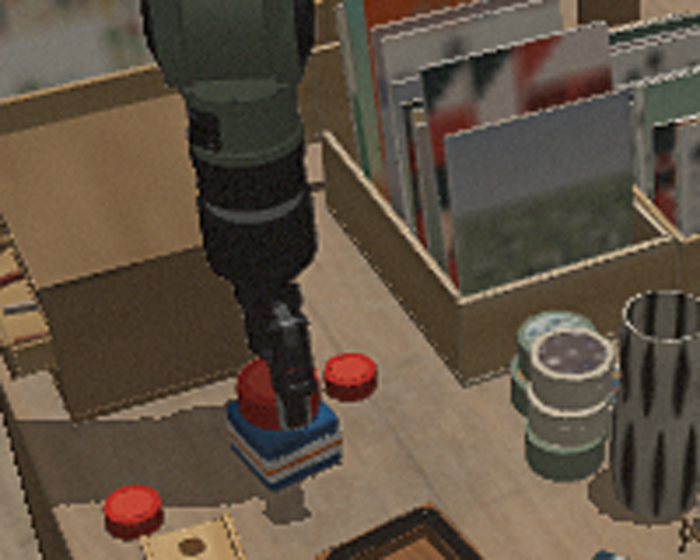

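The near finger sits beside the cap, with its tip at crop pixel (295,425). I'll measure the tip's height from depth before closing.

```bash
python3 - <<'E'
from cell import manip, optics
from h import *
p,d=optics.snapshot("scene");W=cloud(optics.camera_info("scene"),d)
for v in range(168,186):
    u=slice(189,200); q=[(int(x),p[v,x].tolist(),W[v,x].round(3).tolist()) for x in (192,194,196)]
    print(v,q)
E
```

```text
168 [(192, [35, 29, 30], [0.452, -0.325, 0.124]), (194, [39, 34, 34], [0.455, -0.327, 0.124]), (196, [37, 34, 29], [0.458, -0.331, 0.125])]
169 [(192, [28, 26, 21], [0.45, -0.327, 0.124]), (194, [29, 24, 23], [0.453, -0.331, 0.124]), (196, [47, 39, 43], [0.456, -0.335, 0.125])]
170 [(192, [46, 42, 44], [0.447, -0.332, 0.126]), (194, [59, 61, 58], [0.452, -0.332, 0.123]), (196, [38, 38, 36], [0.455, -0.336, 0.124])]
171 [(192, [29, 25, 23], [0.443, -0.337, 0.127]), (194, [37, 35, 35], [0.45, -0.334, 0.122]), (196, [36, 34, 31], [0.454, -0.337, 0.121])]
172 [(192, [37, 36, 34], [0.445, -0.333, 0.121]), (194, [35, 32, 31], [0.449, -0.336, 0.121]), (196, [28, 21, 20], [0.453, -0.337, 0.119])]
173 [(192, [33, 28, 25], [0.444, -0.335, 0.12]), (194, [22, 14, 11], [0.448, -0.337, 0.119]), (196, [31, 26, 25], [0.464, -0.32, 0.099])]
174 [(192, [23, 22, 15], [0.454, -0.318, 0.101]), (194, [36, 31, 27], [0.46, -0.316, 0.096]), (196, [28, 26, 29], [0.463, -0.321, 0.097])]
175 [(192, [34, 29, 27], [0.453, -0.319, 0.099]), (194, [38, 31, 27], [0.459, -0.318, 0.094]), (196, [29, 28, 22], [0.462, -0
[... 705 characters left out ...]
)]
181 [(192, [29, 25, 19], [0.453, -0.315, 0.077]), (194, [26, 21, 17], [0.455, -0.32, 0.079]), (196, [45, 46, 43], [0.461, -0.32, 0.076])]
182 [(192, [59, 53, 46], [0.453, -0.315, 0.075]), (194, [68, 72, 74], [0.459, -0.314, 0.07]), (196, [64, 88, 103], [0.476, -0.296, 0.049])]
183 [(192, [54, 64, 74], [0.465, -0.293, 0.049]), (194, [33, 50, 67], [0.469, -0.296, 0.049]), (196, [37, 52, 69], [0.474, -0.298, 0.048])]
184 [(192, [31, 45, 63], [0.464, -0.294, 0.048]), (194, [32, 47, 61], [0.467, -0.299, 0.049]), (196, [34, 40, 51], [0.475, -0.295, 0.042])]
185 [(192, [36, 50, 61], [0.464, -0.293, 0.044]), (194, [38, 45, 55], [0.468, -0.296, 0.043]), (196, [30, 42, 53], [0.475, -0.294, 0.038])]
```

The open tips stand about 15 mm above the reported TCP, so the TCP refers to the shut fingers. At 58 mm opening I expect the tips about 6 mm back, so a TCP height of 0.045 is right.

Call:
apply_moves(
  targets=[
    [0,0,0.0045,0,1],
    [0,0,0.0045,0,1],
    [0,0,0,0,0.8],
    [0,0,0,0,0.7],
    [0,0,0,0,0.6],
    [0,0,0,0,0.4],
    [0,0,0,0,0.2],
    [0,0,0,0,0],
    [0,0,0,0,0],
  ],
)

```text
time: 6.75
tcp_pos: [0.479, -0.2668, 0.0447]
orientation: [0.0, 0.177, 0.984, 0.0]
force: [-0.4, 1.6, 5.5]
grip_width: 0.0567
grip_force: 62.9
```

Call:
apply_moves(
  targets=[
    [0,0,0,0,0],
    [0,0,0,0,0],
    [0,0,0,0,0],
  ],
)

```text
time: 7.12
tcp_pos: [0.4789, -0.2668, 0.0447]
orientation: [0.0, 0.177, 0.984, 0.0]
force: [-2.2, 2.8, 5.1]
grip_width: 0.0568
grip_force: 62.9
```

Call:
apply_moves(
  targets=[
    [0,0,-0.01,0,0],
    [0,0,-0.02,0,0],
    [0,0,-0.02,0,0],
    [0,0,-0.02,0,0],
    [0,0,0,0,0],
    [0,0,0,0,0],
  ],
)

```text
time: 7.88
tcp_pos: [0.4784, -0.2668, 0.1135]
orientation: [-0.001, 0.177, 0.984, 0.0]
force: [0.1, 0.4, -3.8]
grip_width: 0.0568
grip_force: 64.8
```

```bash
cat > jar.py <<'E'
from cell import manip, optics
from h import *
def jar():
    s=manip.observe();t=s['tcp_pos'];print("tcp",t.round(4),"F",s['force'].round(1))
    for n in("scene","top"):
        p,d=optics.snapshot(n);ci=optics.camera_info(n);W=cloud(ci,d);r=p.astype(int)
        near=(np.hypot(W[...,0]-t[0],W[...,1]-t[1])<.06)&(d>0)
        b=near&(r[...,2]>r[...,0]+12)&(W[...,2]>.01);Q=W[b]
        print(n,"blue",len(Q),"z",np.percentile(Q[:,2],[2,50,98]).round(4),cv2.minAreaRect((Q[:,:2]*1000).astype(np.float32)))
        c=near&(r[...,0]>r[...,1]+50)&(r[...,0]>r[...,2]+50)&(W[...,2]>t[2]);Q=W[c]
        if len(Q):print("  red",len(Q),"z",np.percentile(Q[:,2],[2,50,98]).round(4),((Q.max(0)+Q.min(0))/2).round(4))
    return
E
python3 - <<'E'
from jar import *
jar()
p,d=optics.snapshot("scene");cv2.imwrite("pics/s3.png",cv2.resize(p[90:250,110:310,::-1],None,fx=3.5,fy=3.5,interpolation=cv2.INTER_CUBIC))
E
```

```text
tcp [ 0.4784 -0.2668  0.1135] F [ 0.1  0.4 -3.8]
scene blue 294 z [0.0743 0.1104 0.1176] ((475.283935546875, -270.282958984375), (61.526737213134766, 63.14889144897461), 83.01941680908203)
  red 144 z [0.1236 0.1438 0.1467] [ 0.4748 -0.2675  0.1342]
top blue 150 z [0.1087 0.114  0.186 ] ((475.1752014160156, -293.4311828613281), (40.20558166503906, 61.11697769165039), 86.39095306396484)
  red 86 z [0.1352 0.1429 0.2511] [ 0.4772 -0.2863  0.1909]
```

View pics/s3.png

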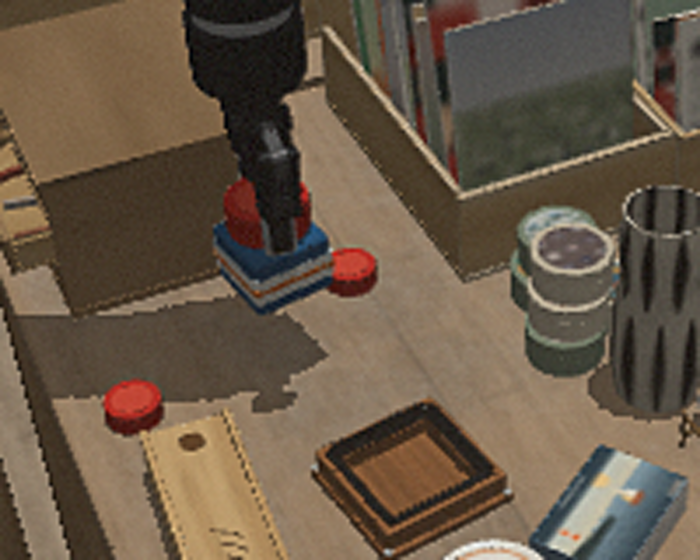

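The jar is lifted level, hanging at crop pixel (270,260), and its yaw matches the holder's at (415,480). Both cameras agree on the shift: (-0.017, -0.169) m.

Call:
apply_moves(
  targets=[
    [-0.0054,-0.0205,0,0,0],
    [-0.0108,-0.041,0,0,0],
    [-0.0109,-0.041,0,0,0],
    [-0.0109,-0.041,0,0,0],
    [-0.0054,-0.0205,0,0,0],
    [0,0,0,0,0],
    [0,0,0,0,0],
    [0,0,0,0,0],
  ],
)

```text
time: 9.02
tcp_pos: [0.4622, -0.4349, 0.114]
orientation: [-0.0, 0.177, 0.984, 0.0]
force: [-0.1, -0.2, -2.9]
grip_width: 0.0567
grip_force: 65.1
```

```bash
python3 - <<'E'
from jar import *
jar();print(manip.observe()['q'].round(3))
E
```

```text
tcp [ 0.4622 -0.4349  0.114 ] F [-0.1 -0.2 -2.9]
scene blue 353 z [0.075  0.1105 0.1179] ((458.48553466796875, -439.26104736328125), (63.16233444213867, 62.288700103759766), 82.76313781738281)
  red 167 z [0.1243 0.1447 0.1477] [ 0.4529 -0.4229  0.1523]Traceback (most recent call last):
  File "<stdin>", line 2, in <module>
  File "jar.py", line 9, in jar
    print(n,"blue",len(Q),"z",np.percentile(Q[:,2],[2,50,98]).round(4),cv2.minAreaRect((Q[:,:2]*1000).astype(np.float32)))
                              ~~~~~~~~~~~~~^^^^^^^^^^^^^^^^^^
    return _quantile_unchecked(
        a, q, axis, out, overwrite_input, method, keepdims, weights)
    return _ureduce(a,
                    func=_quantile_ureduce_func,
    ...<5 lines>...
                    overwrite_input=overwrite_input,
                    method=method)
    r = func(a, **kwargs)
    result = _quantile(arr,
                       quantiles=q,
    ...<2 lines>...
                       out=out,
                       weights=wgt)
    slices_having_nans = np.isnan(arr[-1, ...])
                                  ~~~^^^^^^^^^
IndexError: index -1 is out of bounds for axis 0 with size 0
```

Call:
apply_moves(
  targets=[
    [0,0,0.015,-0.01,0],
    [0,0,0.015,0,0],
    [0,0,0.01,0,0],
    [0,0,0.004,0,0],
    [0,0,0.003,0,0],
    [0,0,0.002,0,0],
    [0,0,0,0,0],
  ],
)

```text
time: 10.0
tcp_pos: [0.4623, -0.436, 0.0655]
orientation: [0.0, 0.173, 0.985, -0.0]
force: [-1.6, 0.1, -3.6]
grip_width: 0.0564
grip_force: 65.1
```

Call:
apply_moves(
  targets=[
    [0,0,0.002,0,0],
    [0,0,0.002,0,0],
    [0,0,0.002,0,0],
    [0,0,0,0,0],
  ],
)

```text
time: 10.5
tcp_pos: [0.4621, -0.4357, 0.059]
orientation: [-0.0, 0.173, 0.985, 0.0]
force: [1.0, 0.6, -3.4]
grip_width: 0.0569
grip_force: 65.1
```

Entering freely, with about 6 mm left.

Call:
apply_moves(
  targets=[
    [0,0,0.002,0,0],
    [0,0,0.002,0,0],
    [0,0,0.001,0,0],
    [0,0,0,0,0],
  ],
)

```text
time: 11.0
tcp_pos: [0.4622, -0.4358, 0.0542]
orientation: [-0.0, 0.173, 0.985, 0.0]
force: [0.3, 0.1, -3.4]
grip_width: 0.0566
grip_force: 65.1
```

Call:
apply_moves(
  targets=[
    [0,0,0.001,0,0],
    [0,0,0,0,0],
  ],
)

```text
time: 11.25
tcp_pos: [0.4622, -0.4359, 0.0532]
orientation: [-0.0, 0.173, 0.985, 0.0]
force: [0.5, -0.4, -3.9]
grip_width: 0.0567
grip_force: 65.1
```

Call:
apply_moves(
  targets=[
    [0,0,0.001,0,0],
    [0,0,0,0,0],
  ],
)

```text
time: 11.5
tcp_pos: [0.4623, -0.436, 0.0528]
orientation: [0.0, 0.173, 0.985, -0.0]
force: [-0.6, 0.6, 1.4]
grip_width: 0.0568
grip_force: 65.6
```

Call:
apply_moves(
  targets=[
    [0,0,0.0005,0,0],
    [0,0,0,0,0],
  ],
)

```text
time: 11.75
tcp_pos: [0.4623, -0.4361, 0.0527]
orientation: [0.0, 0.173, 0.985, -0.0]
force: [-2.7, 2.2, 5.3]
grip_width: 0.0566
grip_force: 66.0
```

```bash
python3 - <<'E'
from cell import manip
s=manip.observe();print({k:np_.round(3) for k,np_ in s.items() if k in('q','tcp_pos','force','ft_torque')})
E
```

```text
{'q': array([-0.872,  0.639, -0.174,  0.758, -0.   , -0.525]), 'tcp_pos': array([ 0.462, -0.436,  0.053]), 'force': array([-2.704,  2.179,  5.268]), 'ft_torque': array([ 0.48 ,  0.433, -0.015])}
```

Seated: the height matches the prediction, with about 9 N of contact. Unscrewing now; a negative tool turn is anticlockwise from above.

Call:
apply_moves(
  targets=[
    [0,0,0,-0.06,0],
    [0,0,0,-0.06,0],
    [0,0,0,-0.08,0],
    [0,0,0,-0.1,0],
    [0,0,0,-0.1,0],
    [0,0,0,0,0],
  ],
)

```text
time: 12.5
tcp_pos: [0.4633, -0.437, 0.0533]
orientation: [0.001, -0.027, 1.0, -0.001]
force: [-0.5, 0.4, 5.4]
grip_width: 0.0568
grip_force: 65.9
```

```bash
python3 - <<'E'
from jar import *
s=manip.observe();print(s['q'].round(3),s['ft_torque'].round(3))
try: jar()
except Exception as e: print('x')
E
```

```text
[-0.872  0.639 -0.172  0.757  0.    -0.926] [0.226 0.211 0.131]
tcp [ 0.4633 -0.437   0.0533] F [-0.5  0.4  5.4]
scene blue 249 z [0.018  0.0517 0.0582] ((447.7332458496094, -449.08221435546875), (49.43199157714844, 80.59343719482422), 41.87015914916992)
  red 265 z [0.0632 0.084  0.0871] [ 0.4571 -0.4363  0.1354]
x
```

Call:
apply_moves(
  targets=[
    [0,0,0,-0.1,0],
    [0,0,0,-0.1,0],
    [0,0,0,-0.1,0],
    [0,0,0,-0.1,0],
    [0,0,0,-0.1,0],
    [0,0,0,-0.1,0],
    [0,0,0,0,0],
  ],
)

```text
time: 13.48
tcp_pos: [0.4639, -0.4374, 0.0537]
orientation: [0.001, -0.321, 0.947, -0.002]
force: [0.4, 0.5, 7.0]
grip_width: 0.0568
grip_force: 66.1
```

```bash
python3 - <<'E'
from cell import manip
s=manip.observe();print(s['q'].round(3),s['ft_torque'].round(3),s['tcp_pos'].round(4),s['force'].round(1))
E
```

```text
[-8.720e-01  6.380e-01 -1.720e-01  7.560e-01  1.000e-03 -1.526e+00] [ 0.129 -0.027  0.078] [ 0.4639 -0.4374  0.0537] [0.4 0.5 7. ]
```

Call:
apply_moves(
  targets=[
    [0,0,0,-0.1,0],
    [0,0,0,-0.1,0],
    [0,0,0,-0.1,0],
    [0,0,0,-0.04,0],
    [0,0,0,0,0],
  ],
)

```text
time: 14.1
tcp_pos: [0.4638, -0.4373, 0.0537]
orientation: [0.001, -0.477, 0.879, -0.002]
force: [-0.1, 1.0, 7.1]
grip_width: 0.0572
grip_force: 66.1
```

```bash
python3 - <<'E'
from cell import manip, optics
from h import *
s=manip.observe();print(s['q'].round(3),s['ft_torque'].round(3),s['tcp_pos'].round(4),s['force'].round(1))
p,d=optics.snapshot("scene");cv2.imwrite("pics/s4.png",cv2.resize(p[140:270,150:310,::-1],None,fx=4.5,fy=4.5,interpolation=cv2.INTER_CUBIC))
E
```

```text
[-8.720e-01  6.380e-01 -1.720e-01  7.560e-01  1.000e-03 -1.866e+00] [ 0.217 -0.018  0.027] [ 0.4638 -0.4373  0.0537] [-0.1  1.   7.1]
```

View pics/s4.png

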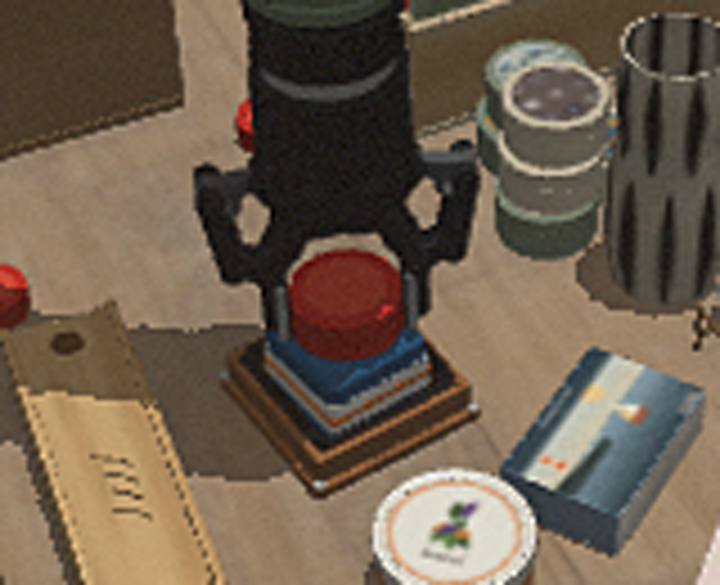

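The jar is deep in the holder at crop pixel (345,370), the cap at (345,300) is level in the pads, and torque has dropped to about 0.03 N m, so the thread has let go. Lifting a little first, while watching the force.

Call:
apply_moves(
  targets=[
    [0,0,-0.002,0,0],
    [0,0,-0.003,0,0],
    [0,0,0,0,0],
    [0,0,0,0,0],
  ],
)

```text
time: 14.65
tcp_pos: [0.4621, -0.4358, 0.0566]
orientation: [-0.0, -0.476, 0.879, 0.0]
force: [-0.4, 1.2, -0.8]
grip_width: 0.0566
grip_force: 65.4
```

Call:
apply_moves(
  targets=[
    [0,0,-0.004,0,0],
    [0,0,-0.005,0,0],
    [0,0,-0.006,0,0],
    [0,0,-0.006,0,0],
    [0,0,-0.005,0,0],
    [0,0,0,0,0],
    [0,0,0,0,0],
    [0,0,0,0,0],
  ],
)

```text
time: 15.65
tcp_pos: [0.4621, -0.4357, 0.0825]
orientation: [-0.0, -0.476, 0.879, 0.0]
force: [-0.8, -0.3, -0.6]
grip_width: 0.0564
grip_force: 65.4
```

```bash
python3 - <<'E'
from jar import *
p,d=optics.snapshot("scene");cv2.imwrite("pics/s5.png",cv2.resize(p[140:270,150:310,::-1],None,fx=4.5,fy=4.5,interpolation=cv2.INTER_CUBIC))
try: jar()
except Exception: pass
E
```

```text
tcp [ 0.4621 -0.4357  0.0825] F [ 0.3 -0.1 -0.1]
scene blue 359 z [0.0217 0.0536 0.059 ] ((472.8608093261719, -438.09869384765625), (62.41187286376953, 88.77904510498047), 89.65414428710938)
  red 417 z [0.0936 0.1134 0.1162] [ 0.4591 -0.4361  0.1044]
```

View pics/s5.png

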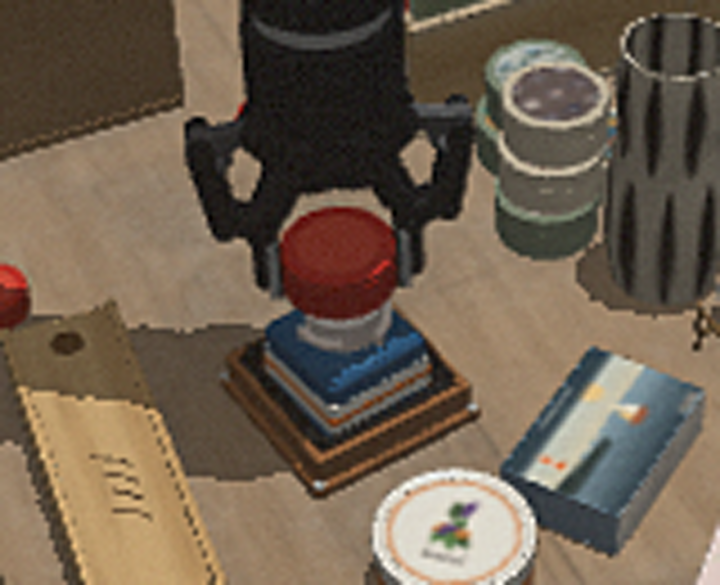

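The cap at crop pixel (340,260) is held level, with its lower edge about 15 mm above the rim. The white neck shows at (345,330), and the jar is still seated.

```bash
python3 -c "
from cell import manip
print(manip.job_done())"
```

```text
the job is handed in; nothing more can be done
None
```

The job is handed in: the jar is open and still seated in the holder, and the cap is held level about 15 mm above the mouth after a turn of about 77° anticlockwise; the robot clock read about 16 s of the 58 s allowed.

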